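Clamp the ring in the bench screw press with the loose crank

TASK

Clamp the steel ring that stands in the small screw press. Pick up the loose crank, feel gently for the angle at which its socket drops over the square end of the screw, push it fully home, and wind it clockwise until the ring is held firmly but not crushed. Let go, leaving the crank on the screw, and leave the things around where they are.

Things in the scene. Friction and masses are not known exactly. Their poses are not given: they have to be found in the camera images.
- press: Grey bench screw press fixed to the desk: base 84 x 134 mm, columns 50 mm to either side along y, bridge to 134 mm high with its nuts. Origin: centre of the base's underside, under the screw's axis, z up. Turned clockwise seen from above, the screw sinks 16 mm a turn; its ball nose meets the pressure plate after 1.5 to 2.1 turns. It does not run back when let go.
- anvil: Steel disc with three raised pads, fixed on the press's base; the ring stands on the pads, 24 mm above the desk. Origin: centre of its underside, 18 mm above the desk, on the screw's axis.
- screw_end (a point): Top of the screw's square end, on the axis (this point sinks with the screw but does not turn), 184 to 194 mm above the desk at the start. Square 14 mm wide, 18 mm high, its topmost 2 mm only 11 mm wide, a round shoulder below on which a crank fully home rests. The angle of the square is not measured and differs each time.
- plate: Loose steel pressure plate, disc of 66 mm and 9 mm thick, lying on the ring under the screw's nose. Origin: centre of its underside.
- ring: Loose turned steel ring, 66 mm outside and 22 mm high, standing on the anvil. Origin: centre of its underside.
- crank: Loose dark steel crank, 0.3 kg, lying on its flat underside. Square hub 30 x 30 mm, 34 mm high, in its underside a square socket 15.2 mm wide, 22 mm deep, chamfered (5 degrees of play either way); flat arm 10 mm thick; upright handle. Origin: on the hub's axis at the underside; x along the arm to the handle, z up. Fully home, the origin is 18 mm below screw_end.
- handle (a point): On the handle's axis, 50 mm from the hub's axis, 40 mm above the crank's underside. Black sleeve 21 mm across, 13.5 to 61.5 mm above the underside, spinning on its pin. Free winding takes about 5 N here, almost none held still. Once the nose bears, load grows evenly over half a turn: pushing back 4 to 7 N held still (9 to 14 N moving) is a firm clamp, about 100 N.
- dial_indicator: Loose round dial indicator with a stem, 108 x 56 x 24 mm, lying in front of the press: a bystander.
- oil_bottle: Small dropper bottle, 36 mm wide and 92 mm high, standing behind the press: a bystander.
- spare_ring: Larger steel ring, 86 mm across and 36 mm high, standing behind the crank: a bystander.
- gauge_block: Small steel gauge block, 9 x 30 x 25 mm, standing in front of the press: a bystander.
Not all that is in view belongs to the job. What is shaped like the crank but red is not meant.

How it is judged:
By the outcome, as a careful person would: the job done as asked, in the order asked, and still so for the second after the job is handed in, with the robot touching nothing.
It also fails if it takes over 72 s, if anything falls off the work surface, if the arm or the gripper's body presses on something with over 40 N, if the wrist force passes 120 N, or if a joint passes its speed limit or range.

ROBOT

A 6-joint arm with a two-finger parallel gripper is mounted at the origin on the work surface; the furniture and walls round the work are solid. World frame = base frame: x ahead of the robot, y to its left, z up, the work surface at z = 0. Lengths are in m, angles in rad, forces in N, time in s.
With the tool pointing down it reaches from about 0.3 to 0.875 m from the base axis. Payload 6.4 kg.
Tool frame: the origin (TCP) lies midway between the tips of the shut fingers; the grasp point (between the pads) lies 19 mm behind it; z points along the fingers, y is the line along which they close (so a half turn about z gives the same grasp; the last joint's range is limited). The gripper opens to 88 mm and grips with 3 to 60 N. Pads are 18 mm wide; open, the fingers measure 123 mm over their backs; the gripper's body (75 mm by 187 mm) begins 45 mm behind the grasp point.
Start: joints at [1.067, 0.181, 1.607, -0, 1.354, -0.206], TCP at [0.169, 0.55, 0.239] pointing down, gripper open.
Joint ranges: [-2.99, 2.99], [-0.89, 2.07], [0.3, 2.58], [-1.14, 4.28], [0, 2.63], [-3.12, 3.12]. Speed limits (rad/s): [2.57, 2.57, 3.01, 3.14, 3.14, 3.14].

INTERFACE

Orientations are given as a unit quaternion [x, y, z, w].
In Python, from workcell import bot, cams gives the robot as it stands.
- The arm moves only by the tool move_arm, never from a script. Its arguments are lists of equal length, an entry for each row: "claw": the opening, from 0 (shut) to 1 (fully open); "slide": the shift along the tool's x, y, z in mm, a list of three; "turn": the turn about the tool's z in degrees. A call has 1 to 8 rows; each row is the pose to reach, as a shift and turn from the pose commanded when the call began, along the tool's axes at that moment; what a row does not reach only later rows make up. A row lasts 1/10 s, in which the tool goes at most 50 mm and 8.59 degrees, less where a joint would pass 70% of its speed; a pose out of reach is approached as far as the arm can. A call with a gripper value outside its range is refused whole. The fingers move at their own pace and stop on an object; the grip force is fixed at half the most. Time passes only in rows, so rows that repeat a pose let the fingers close. It gives the time, the measured TCP pose, the force, the opening and the grip force at its end, in the units of the state.
- bot.read_state(): the state, without advancing time (a new reading comes with each control period).
- cams.snapshot(name): name is "side" or "top" or "wrist"; returns (picture, depth): 384x512x3 uint8, red, green, blue; 384x512 float32, m along the optical axis (not along the pixel's ray), 0 where there is no reading.
- cams.get_calibration(name): a dict with "vfov" (degrees; the focal length in pixels is half the picture's height over the tangent of half this angle, whatever the lens; pixels are square), "cx", "cy" (the principal point, pixels), "origin" and "orientation" of the camera in the world. Camera axes: x right, y down, z forward; pixel columns grow to the right and rows downward; lengths in m; the calibration is good to about 2 mm. A picture is of the moment at which its call begins: read the wrist's pose just before it. get_calibration takes no time and is no camera call; for the wrist camera it gives the pose at the moment of the call.
- bot.sign_off(): hands the job in; it is judged then, once.
The state is a dict: "clock": time; "joint_pos": joint angles; "joint_velocities": joint speeds; "joint_torque": joint torques, N m; "eef_pos": TCP position; "eef_rot": TCP orientation; "contact_force": force on the tool from outside, world axes, zero at the start; "moment": the same for the moment, N m; "width": finger opening in m; "finger_force": force on a finger pad.
Only numpy, scipy, OpenCV 4.12 (cv2) and the standard library are available. Lean on these libraries where they do the work, as an engineer would, in place of code of your own. Each camera call takes 0.05 s, during which the arm holds its last target. There are 200 camera calls.

## Working session

There is one attempt and no reset: what is moved stays moved. The work goes in short steps, Python scripts to look and compute and a tool call to move; the robot and the scene stay as the last step left them, time stands still between calls to the robot, and variables do not carry over. Pictures are saved under pics/ and viewed, at most 10 in all, crops included, and the job is handed in when it is done.

Besides the shell and the picture viewer there is one more tool, called after "Call:" in YAML: its name, and indented under it one key for each argument. move_arm: Moves the arm, as the interface text tells. Its arguments: {"type":"object","properties":{"claw":{"type":"array"},"slide":{"type":"array"},"turn":{"type":"array"}},"required":["claw","slide","turn"]}

```bash
ls; mkdir -p pics; cat > h.py <<'E'
import numpy as np, cv2
from workcell import bot, cams
from scipy.spatial.transform import Rotation as R
def shot(n):
    c=cams.get_calibration(n); p,d=cams.snapshot(n); np.savez('pics/%s.npz'%n,p=p,d=d); return p,d,c
def fl(c): return 192/np.tan(np.radians(c['vfov'])/2)
def Rm(c):
    o=np.array(c['orientation']); return R.from_quat(o).as_matrix() if o.size==4 else o.reshape(3,3)
def ray(c,u,v):
    d=Rm(c)@np.array([(u-c['cx'])/fl(c),(v-c['cy'])/fl(c),1]); return np.array(c['origin']),d
def onz(c,u,v,z):
    o,d=ray(c,u,v); return o+d*(z-o[2])/d[2]
def cloud(d,c):
    v,u=np.indices(d.shape); f=fl(c)
    P=np.stack([(u-c['cx'])/f*d,(v-c['cy'])/f*d,d],-1)@Rm(c).T+np.array(c['origin']); P[d==0]=np.nan; return P
E
python3 - <<'E'
from h import *
print(bot.read_state())
ims=[]
for n in ['top','side']:
    p,d,c=shot(n); print(n,c); ims.append(p)
    cv2.imwrite('pics/%s0.png'%n,cv2.resize(p[:,:,::-1],(800,600)))
E
```

```text
pics
{'clock': 0.0, 'joint_pos': array([ 1.06668410e+00,  1.81531605e-01,  1.60793639e+00, -1.22042750e-05,
        1.35380407e+00, -2.06302394e-01]), 'joint_velocities': array([-0.00066023,  0.0014623 ,  0.00059611,  0.00139515,  0.00103146,
       -0.00066016]), 'joint_torque': array([-7.27659808e-04, -4.33882535e+01, -3.41843712e+01,  7.02392519e-02,
        3.86238168e-02, -1.87195087e-04]), 'eef_pos': array([0.1684593 , 0.54924063, 0.23785005]), 'eef_rot': array([ 1.48353899e-01,  9.88933979e-01, -7.89360715e-04, -2.86451588e-04]), 'contact_force': array([ 0.20754759,  0.21364138, -0.04557835]), 'moment': array([ 0.01904116,  0.03893113, -0.04765692]), 'finger_force': 0.0, 'width': 0.08805409723688436}
top {'vfov': 46.58095723603553, 'cx': 260.03041957292993, 'cy': 197.53130437339868, 'origin': array([0.26767756, 0.26097805, 1.53113248]), 'orientation': array([-0.69658492,  0.71429292, -0.05248605,  0.04242987])}
side {'vfov': 48.98612666878393, 'cx': 252.1061199626688, 'cy': 191.3980894615556, 'origin': array([ 0.28024614, -0.77560112,  0.72480777]), 'orientation': array([ 0.85954309, -0.07534445,  0.0587598 , -0.50205196])}
```

View pics/top0.png

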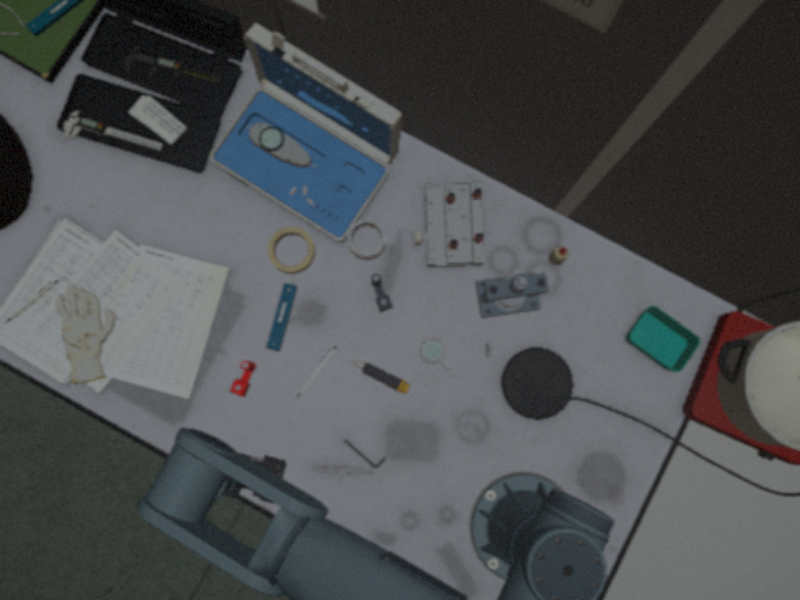

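View pics/side0.png

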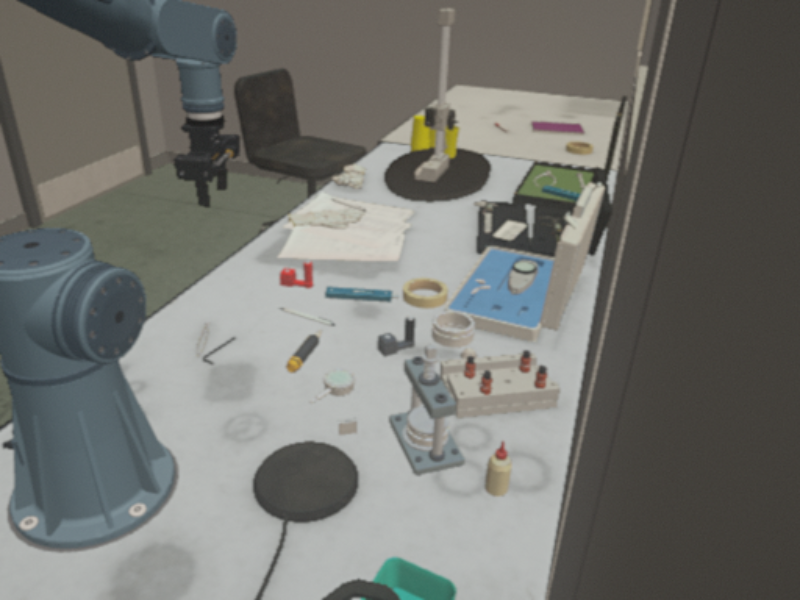

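The top view shows the dark crank at about (380,292), with the hub at (386,305) and the handle at (377,279). The press is at (512,293), with the screw end near (519,283). Things that could be taken for the crank are the red crank (243,378), the hex key (365,455) and the screwdriver (382,376). I choose the dark one at (380,292), and the side view agrees: hub (390,343), handle (410,328).

```bash
python3 - <<'E'
from h import *
for n,bx in [('top',(225,165,365,215)),('side',(235,195,310,310))]:
    z=np.load('pics/%s.npz'%n); p,d=z['p'],z['d']; c=cams.get_calibration(n); P=cloud(d,c)
    x0,y0,x1,y1=bx
    print(n,'desk z',np.nanmedian(P[y0:y1,x0:x1,2]))
    if n=='top':
        Q=P[165:215,225:262]; g=p[165:215,225:262].max(-1); 
        for lo,hi in [(.006,.02),(.025,.04),(.045,.075)]:
            m=(Q[...,2]>lo)&(Q[...,2]<hi)
            if m.any(): 
                cen,(w,h),a=cv2.minAreaRect(Q[m][:,:2].astype(np.float32)*1000); print(lo,m.sum(),Q[m].mean(0),cen,w,h,a)
        Q=P[165:215,295:360]
        for lo,hi in [(.06,.14),(.145,.25)]:
            m=(Q[...,2]>lo)&(Q[...,2]<hi)
            if m.any():
                cen,(w,h),a=cv2.minAreaRect(Q[m][:,:2].astype(np.float32)*1000); print(lo,m.sum(),Q[m].mean(0),np.median(Q[m],0),cen,w,h,a, Q[m][:,2].max())
    else:
        m=(P[...,2]>.145)&(P[...,2]<.25); m[:195]=0;m[310:]=0;m[:,:235]=0;m[:,310:]=0
        print(m.sum(),P[m].mean(0) if m.any() else 0)
        m=(P[...,2]>.02)&(P[...,2]<.08); m[:200]=0;m[230:]=0;m[:,:238]=0;m[:,268:]=0
        print(m.sum(),P[m].mean(0),P[m].max(0),P[m].min(0))
z=np.load('pics/top.npz')['p'][160:220,220:365,::-1]; s=np.load('pics/side.npz')['p'][195:310,235:310,::-1]
a=cv2.resize(z,None,fx=5,fy=5,interpolation=2); b=cv2.resize(s,None,fx=2.6,fy=2.6,interpolation=2)
o=np.zeros((600,725,3),np.uint8); o[:300]=a; o[300:300+b.shape[0],:b.shape[1]]=b; cv2.imwrite('pics/crop.png',o)
E
```

```text
top desk z 0.0013259415026450894
0.006 125 [0.50752646 0.29717852 0.00913182] (503.3764343261719, 294.94903564453125) 124.96678924560547 171.17318725585938 88.48905181884766
0.025 78 [0.48911511 0.28567987 0.03344659] (500.0144958496094, 289.0780029296875) 56.34893035888672 29.051626205444336 18.086374282836914
0.045 34 [0.5332057 0.3008894 0.0624321] (533.9209594726562, 301.04388427734375) 16.838157653808594 19.36826515197754 89.3013916015625
0.06 469 [0.49633475 0.01382206 0.12775968] [0.49529426 0.02040247 0.12885229] (499.0469970703125, 10.959808349609375) 41.456790924072266 129.5760498046875 6.996674060821533 0.13984190493880888
0.145 53 [0.49747382 0.0125252  0.17874508] [0.49681473 0.01298718 0.17498652] (498.8431091308594, 9.991647720336914) 22.83741569519043 22.219045639038086 1.672836422920227 0.19508738273859927
side desk z 0.002344978298057021
151 [0.49974855 0.008307   0.17067774]
188 [0.51262713 0.2893453  0.0376687 ] [0.54652933 0.31042133 0.06610626] [0.47141995 0.26664273 0.02025622]
```

View pics/crop.png

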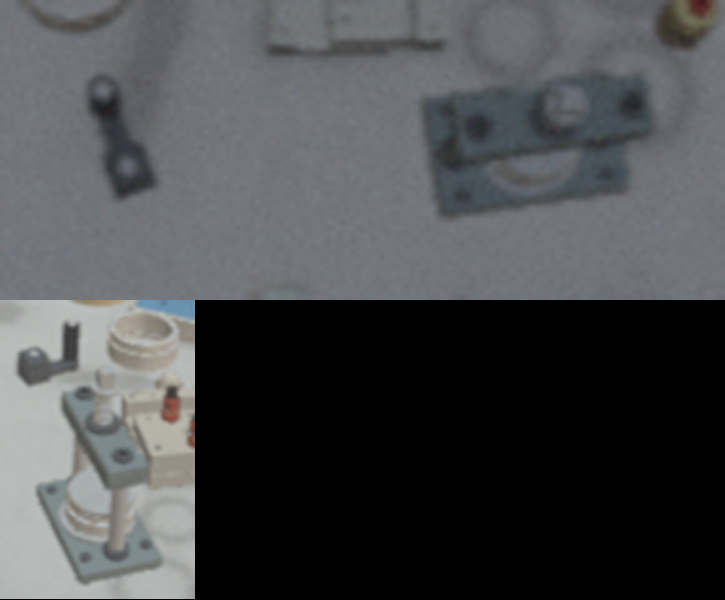

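The crop confirms the dark crank: hub at (128,168) and handle at (103,92) in the crop, 50 mm apart in the world, as described. The screw end sits at crop (565,105), above the bridge. Next I work out the move to a spot between crank and press and find the wrist camera's offset.

```bash
cat >> h.py <<'E'
def go(x,y,z,yaw_y=None):
    """slide (mm) and turn (deg) to bring TCP to xyz with tool y at world angle yaw_y (mod 180)"""
    s=bot.read_state(); M=R.from_quat(s['eef_rot']).as_matrix()
    sl=M.T@(np.array([x,y,z])-s['eef_pos'])*1000
    cur=np.degrees(np.arctan2(M[1,1],M[0,1])); t=0
    if yaw_y is not None: t=-((yaw_y-cur+90)%180-90)
    print('slide',sl.round(1),'turn',round(t,1),'cury',round(cur,2),'j6',s['joint_pos'][5].round(2),'t',s['clock'],'F',s['contact_force'].round(2))
E
python3 - <<'E'
from h import *
s=bot.read_state(); c=cams.get_calibration('wrist'); M=R.from_quat(s['eef_rot']).as_matrix()
print(c['vfov'],M.T@(c['origin']-s['eef_pos']), M.T@Rm(c))
go(.46,.285,.25,109)
E
```

```text
65.24581592749738 [ 0.0723059   0.00029999 -0.14645238] [[-7.11483363e-04 -9.58921442e-01 -2.83670869e-01]
 [ 9.99999387e-01 -9.22857116e-04  6.11499342e-04]
 [-8.48167511e-04 -2.83670260e-01  9.58921511e-01]]
slide [-356.3 -167.2  -12. ] turn -36.1 cury 72.94 j6 -0.21 t 0.1 F [-0.02 -0.22 -0.32]
```

Call:
move_arm:
  claw: [1, 1, 1, 1, 1, 1, 1, 1]
  slide:
    - [-44, -21, -2]
    - [-88, -42, -4]
    - [-132, -63, -6]
    - [-176, -84, -8]
    - [-220, -105, -10]
    - [-266, -126, -12]
    - [-312, -147, -12]
    - [-356, -167, -12]
  turn: [-5, -10, -15, -20, -25, -30, -33, -36]

```text
clock: 0.9
eef_pos: [0.4611, 0.2839, 0.2506]
eef_rot: [-0.166, 0.986, 0.0, -0.0]
contact_force: [0.5, 0.8, 0.6]
width: 0.0884
finger_force: 0.0
```

Call:
move_arm:
  claw: [1, 1]
  slide:
    - [0, 0, 0]
    - [0, 0, 0]
  turn: [0, 0]

```text
clock: 1.1
eef_pos: [0.4603, 0.2847, 0.2501]
eef_rot: [-0.163, 0.987, 0.0, -0.001]
contact_force: [-0.7, 1.3, 0.6]
width: 0.0882
finger_force: 0.0
```

```bash
python3 - <<'E'
from h import *
go(.46,.285,.25,109)
p,d,c=shot('wrist'); cv2.imwrite('pics/w1.png',p[:,:,::-1])
P=cloud(d,c); print(np.nanmedian(P[...,2]))
dark=(p.max(-1)<90)
for lo,hi in [(.004,.018),(.026,.042),(.048,.08)]:
    m=((P[...,2]>lo)&(P[...,2]<hi)&(np.hypot(P[...,0]-.507,P[...,1]-.293)<.06)).astype(np.uint8)
    n,l,st,ce=cv2.connectedComponentsWithStats(m)
    for i in range(1,n):
        if st[i,4]>80:
            q=P[l==i]; cen,wh,a=cv2.minAreaRect(q[:,:2].astype(np.float32)*1000); print(lo,st[i,4],np.median(q,0).round(4),np.round(cen,1),np.round(wh,1),round(a,1),ce[i].round(0))
E
```

```text
slide [0.2 0.4 0.1] turn -0.3 cury 108.75 j6 -1.56 t 1.1 F [-0.72  1.28  0.56]
0.0009881939694442732
0.004 222 [0.5194 0.2981 0.0104] [521.5 299. ] [28.3 22.2] 18.9 [256. 205.]
0.026 557 [0.486 0.287 0.034] [487.  287.3] [29.5 29.3] 18.8 [256. 184.]
0.048 264 [0.5319 0.3023 0.0617] [534.2 302.7] [19.6 20. ] 22.0 [255. 229.]
```

View pics/w1.png

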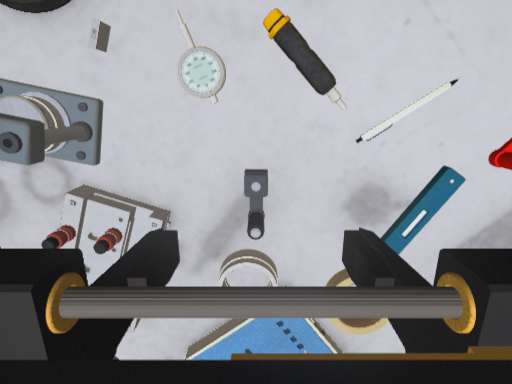

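The wrist view shows the crank hub at (256,184) and the handle at (255,229), giving hub (0.487, 0.287) and yaw 18.8°. The hub measures 29.5 mm, as it must. The screw is at the left edge. I look down on the screw before grasping.

```bash
python3 - <<'E'
from h import *
go(.475,.02,.36,108.8)
E
```

```text
slide [  71.3 -256.3 -109.9] turn 0.1 cury 108.86 j6 -1.56 t 1.15 F [-0.47 -0.01 -0.39]
```

Call:
move_arm:
  claw: [1, 1, 1, 1, 1, 1, 1, 1]
  slide:
    - [9, -32, -14]
    - [18, -64, -28]
    - [27, -96, -42]
    - [36, -128, -56]
    - [45, -160, -70]
    - [54, -196, -84]
    - [64, -230, -100]
    - [71, -256, -110]
  turn: [0, 0, 0, 0, 0, 0, 0, 0]

```text
clock: 1.95
eef_pos: [0.4755, 0.0205, 0.3619]
eef_rot: [-0.165, 0.986, -0.0, 0.001]
contact_force: [0.1, 0.4, -0.6]
width: 0.0877
finger_force: 0.0
```

Call:
move_arm:
  claw: [1, 1]
  slide:
    - [0, 0, 0]
    - [0, 0, 0]
  turn: [0, 0]

```text
clock: 2.15
eef_pos: [0.4755, 0.0218, 0.3605]
eef_rot: [-0.165, 0.986, 0.0, 0.0]
contact_force: [-0.1, 0.8, 0.4]
width: 0.0878
finger_force: 0.0
```

```bash
python3 - <<'E'
from h import *
p,d,c=shot('wrist'); P=cloud(d,c)
m=((P[...,2]>.15)&(P[...,2]<.25)&(np.hypot(P[...,0]-.498,P[...,1]-.012)<.04)); q=P[m]
zt=np.percentile(q[:,2],95); print('ztop',zt,q[:,2].max())
for lo,hi in [(zt-.0012,zt+.003),(zt-.004,zt+.003),(zt-.015,zt-.003),(zt-.03,zt-.016),(zt-.03,zt+.01)]:
    k=(q[:,2]>lo)&(q[:,2]<hi)
    if k.sum()>5:
        cen,wh,a=cv2.minAreaRect(q[k][:,:2].astype(np.float32)*1000); print(np.round([lo,hi],3),k.sum(),np.round(cen,1),np.round(wh,1),round(a,1))
# bridge axis
b=(P[...,2]>.105)&(P[...,2]<.145)&(np.hypot(P[...,0]-.498,P[...,1]-.012)<.09)
print('bridge',np.median(P[b],0),cv2.minAreaRect(P[b][:,:2].astype(np.float32)*1000))
v,u=np.where(m); print(u.min(),u.max(),v.min(),v.max())
u0,v0=int(u.mean()),int(v.mean()); cr=p[max(v0-45,0):v0+45,max(u0-60,0):u0+60,::-1]; print(max(u0-60,0),max(v0-45,0))
cv2.imwrite('pics/w2.png',cv2.resize(cr,None,fx=6,fy=6,interpolation=2))
E
```

```text
ztop 0.1901395615079079 0.19130128129729534
[0.189 0.193] 94 [500.1  13. ] [11.5 13.5] 2.8
[0.186 0.193] 158 [499.8  13.1] [14.1 13.8] 2.6
[0.175 0.187] 39 [494.9  10.3] [ 8.6 15.9] 42.7
[0.16  0.174] 173 [498.2  13.1] [21.6 24.1] 6.2
[0.16 0.2 ] 366 [498.2  13.1] [21.6 24.1] 6.2
bridge [0.49451873 0.00922331 0.12834849] ((499.53289794921875, 13.061454772949219), (40.09144592285156, 128.21421813964844), 7.042158603668213)
236 257 175 197
186 140
```

View pics/w2.png

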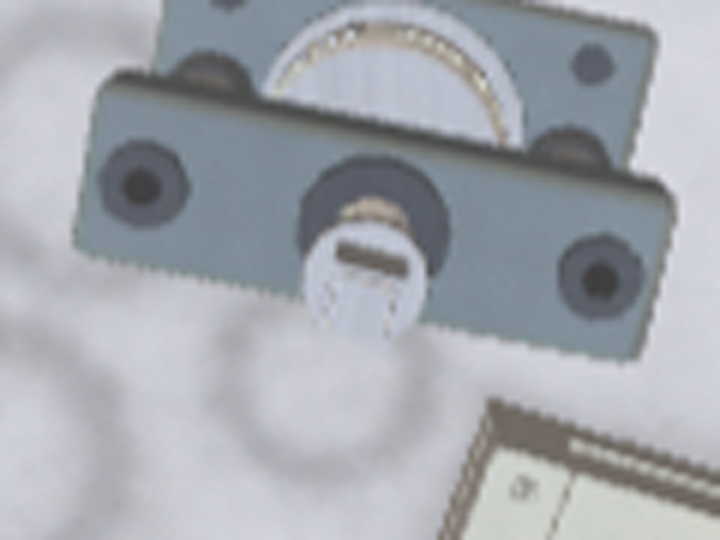

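The square end shows at crop (370,260). Its dark side face slopes about 11.6°, parallel to the bridge edge, so the square is turned roughly 3–7° from the world axes. The screw end is at (0.500, 0.013, 0.190), within the stated height range. Now I go to the crank.

```bash
python3 - <<'E'
from h import *
go(.487,.2873,.12,108.8)
E
```

```text
slide [-97.5 246.6 240.4] turn 0.2 cury 109.03 j6 -2.11 t 2.2 F [ 0.18  0.82 -0.32]
```

Call:
move_arm:
  claw: [1, 1, 1, 1, 1, 1, 1, 1]
  slide:
    - [-12, 31, 26]
    - [-25, 62, 58]
    - [-38, 95, 90]
    - [-51, 128, 122]
    - [-64, 161, 155]
    - [-77, 194, 188]
    - [-88, 222, 216]
    - [-97, 246, 240]
  turn: [0, 0, 0, 0, 0, 0, 0, 0]

```text
clock: 3.0
eef_pos: [0.485, 0.2879, 0.1181]
eef_rot: [-0.166, 0.986, 0.0, -0.001]
contact_force: [1.0, -0.1, 0.3]
width: 0.0878
finger_force: 0.0
```

Call:
move_arm:
  claw: [1, 1]
  slide:
    - [0, 0, 0]
    - [0, 0, 0]
  turn: [0, 0]

```text
clock: 3.2
eef_pos: [0.486, 0.2858, 0.1197]
eef_rot: [-0.166, 0.986, -0.0, -0.001]
contact_force: [0.5, 0.8, 0.8]
width: 0.0881
finger_force: 0.0
```

```bash
python3 - <<'E'
from h import *
go(.487,.2873,.0065,108.8)
E
```

```text
slide [ -1.8   1.1 113.2] turn 0.3 cury 109.14 j6 -1.58 t 3.2 F [0.47 0.8  0.78]
```

Call:
move_arm:
  claw: [1, 1, 1, 1, 1, 1, 1, 1]
  slide:
    - [-1, 1, 25]
    - [-1, 1, 50]
    - [-1, 1, 75]
    - [-1, 1, 95]
    - [-1, 1, 106]
    - [-1, 1, 113]
    - [-1, 1, 113]
    - [-1, 1, 113]
  turn: [0, 0, 0, 0, 0, 0, 0, 0]

```text
clock: 4.0
eef_pos: [0.4893, 0.286, 0.0088]
eef_rot: [-0.164, 0.986, 0.0, 0.001]
contact_force: [0.5, 0.6, 0.6]
width: 0.0883
finger_force: 0.0
```

Call:
move_arm:
  claw: [0.5, 0.2, 0, 0, 0, 0, 0, 0]
  slide:
    - [0, 0, 0]
    - [0, 0, 0]
    - [0, 0, 0]
    - [0, 0, 0]
    - [0, 0, 0]
    - [0, 0, 0]
    - [0, 0, 0]
    - [0, 0, 0]
  turn: [0, 0, 0, 0, 0, 0, 0, 0]

```text
clock: 4.8
eef_pos: [0.4883, 0.286, 0.0077]
eef_rot: [-0.164, 0.986, 0.0, -0.0]
contact_force: [-0.7, 0.8, 0.1]
width: 0.0304
finger_force: 29.9
```

Call:
move_arm:
  claw: [0, 0, 0, 0, 0, 0, 0, 0]
  slide:
    - [0, 0, -15]
    - [0, 0, -45]
    - [0, 0, -85]
    - [0, 0, -125]
    - [0, 0, -165]
    - [0, 0, -205]
    - [0, 0, -225]
    - [0, 0, -225]
  turn: [0, 0, 0, 0, 0, 0, 0, 0]

```text
clock: 5.6
eef_pos: [0.4902, 0.2864, 0.2371]
eef_rot: [-0.165, 0.986, 0.0, 0.004]
contact_force: [-0.3, 0.2, -4.2]
width: 0.0299
finger_force: 29.9
```

```bash
cat >> h.py <<'E'
def held(save=None):
    s=bot.read_state(); M=R.from_quat(s['eef_rot']).as_matrix(); p,d,c=shot('wrist'); P=cloud(d,c)
    T=(P-s['eef_pos'])@M
    if save: cv2.imwrite(save,p[:,:,::-1])
    return s,T,P,p
E
python3 - <<'E'
from h import *
s,T,P,p=held('pics/w3.png')
go(.4997,.0128,.24,96)
print(s['width'],s['finger_force'])
for lo,hi in [(-.032,-.020),(-.062,-.045)]:
  m=(T[...,2]>lo)&(T[...,2]<hi)&(abs(T[...,1])<.014)&(abs(T[...,0])<.08)
  q=T[m]*1000
  if len(q): print(lo,m.sum(),np.median(q,0),q.min(0),q.max(0),cv2.minAreaRect(q[:,:2].astype(np.float32)))
E
```

```text
slide [  78.4 -261.9   -5.9] turn 12.9 cury 108.94 j6 -1.58 t 5.65 F [-0.99 -0.42 -4.39]
0.02988241825608762 29.93884167051874
-0.032 3780 [  2.79456244   0.06115346 -26.50209657] [-50.06991216 -13.9801298  -31.99561403] [ 15.32799898  13.9923254  -20.00481017] ((-17.359699249267578, 0.040190696716308594), (27.950626373291016, 65.37061309814453), 89.86088562011719)
```

View pics/w3.png

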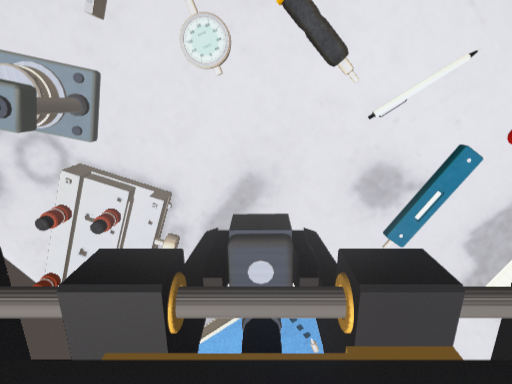

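The hub sits square between the fingers, with its top dot at (261,271) and the underside about 7.5 mm below the TCP. I pin down the hub axis from its dot and front edge, then carry it over.

```bash
python3 - <<'E'
from h import *
s=bot.read_state(); M=R.from_quat(s['eef_rot']).as_matrix(); c=cams.get_calibration('wrist')
z=np.load('pics/wrist.npz'); P=cloud(z['d'],c); T=(P-s['eef_pos'])@M*1000
print('dot',T[271,261],'dot area',np.median(T[266:276,256:266].reshape(-1,3),0))
q=T[(abs(T[...,2]+26.5)<1.5)&(abs(T[...,1])<17)&(T[...,0]>-25)&(T[...,0]<25)]
print(np.percentile(q,[1,99],axis=0))
E
```

```text
dot [ -0.29014665   0.05244176 -26.971985  ] dot area [  0.35354679  -0.17287941 -27.64114513]
[[ -7.90173174 -16.29725743 -27.93402219]
 [ 14.06652613  15.98403612 -25.07822822]]
```

Call:
move_arm:
  claw: [0, 0, 0, 0, 0, 0, 0, 0]
  slide:
    - [9, -31, -1]
    - [19, -64, -2]
    - [29, -97, -3]
    - [39, -130, -4]
    - [49, -163, -5]
    - [60, -200, -6]
    - [70, -234, -6]
    - [78, -261, -6]
  turn: [0, 1, 3, 5, 7, 9, 11, 13]

```text
clock: 6.45
eef_pos: [0.4977, 0.012, 0.2362]
eef_rot: [-0.051, 0.999, 0.0, -0.002]
contact_force: [0.6, 1.7, -3.8]
width: 0.0297
finger_force: 29.9
```

Call:
move_arm:
  claw: [0, 0, 0]
  slide:
    - [0, 0, 0]
    - [0, 0, 0]
    - [0, 0, 0]
  turn: [0, 0, 0]

```text
clock: 6.75
eef_pos: [0.4985, 0.0145, 0.2373]
eef_rot: [-0.052, 0.999, 0.001, -0.001]
contact_force: [-0.9, -0.5, -4.3]
width: 0.0299
finger_force: 29.9
```

```bash
python3 - <<'E'
from h import *
for i in range(3): go(.4997,.0128,.205,96); cams.snapshot('top')
E
```

```text
slide [-1.1 -1.8 32.3] turn -0.0 cury 95.98 j6 -1.88 t 6.75 F [-0.9  -0.51 -4.31]
slide [-0.8 -2.  32.7] turn 0.0 cury 96.01 j6 -1.88 t 6.8 F [-0.35  0.93 -3.83]
slide [-0.6 -2.  33. ] turn 0.0 cury 96.03 j6 -1.88 t 6.85 F [-0.37  0.83 -4.13]
```

Call:
move_arm:
  claw: [0, 0, 0, 0, 0]
  slide:
    - [-1, -2, 12]
    - [-1, -2, 24]
    - [-1, -2, 33]
    - [-1, -2, 33]
    - [-1, -2, 33]
  turn: [0, 0, 0, 0, 0]

```text
clock: 7.4
eef_pos: [0.5004, 0.0119, 0.2052]
eef_rot: [-0.052, 0.999, 0.0, -0.0]
contact_force: [1.0, 0.1, -3.9]
width: 0.03
finger_force: 29.9
```

Call:
move_arm:
  claw: [0, 0, 0, 0, 0, 0, 0, 0]
  slide:
    - [0, 0, 1]
    - [0, 0, 2]
    - [0, 0, 3]
    - [0, 0, 4]
    - [0, 0, 5]
    - [0, 0, 6]
    - [0, 0, 7]
    - [0, 0, 7]
  turn: [0, 0, 0, 0, 0, 0, 0, 0]

```text
clock: 8.2
eef_pos: [0.5005, 0.0118, 0.1985]
eef_rot: [-0.052, 0.999, 0.0, -0.0]
contact_force: [-0.4, 0.5, -3.4]
width: 0.0297
finger_force: 29.9
```

```bash
python3 - <<'E'
from h import *
for i in range(3): go(.4997,.0128,.1795,96); cams.snapshot('top')
s=bot.read_state(); print(s['eef_pos'],s['moment'])
E
```

```text
slide [ 0.7  1.1 19. ] turn -0.1 cury 95.94 j6 -1.89 t 8.2 F [-0.38  0.5  -3.41]
slide [ 0.7  1.1 19.1] turn -0.1 cury 95.94 j6 -1.89 t 8.25 F [ 0.13  0.38 -3.99]
slide [ 0.8  1.1 19.2] turn -0.1 cury 95.94 j6 -1.89 t 8.3 F [-0.   -0.28 -4.17]
[0.50063553 0.01179144 0.19872282] [-0.01024585  0.05344942  0.02094681]
```

Call:
move_arm:
  claw: [0, 0, 0, 0, 0]
  slide:
    - [0.5, 1, 0]
    - [0.5, 1, 1]
    - [0.5, 1, 2]
    - [0.5, 1, 3]
    - [0.5, 1, 3]
  turn: [0, 0, 0, 0, 0]

```text
clock: 8.85
eef_pos: [0.4999, 0.0127, 0.1955]
eef_rot: [-0.052, 0.999, 0.0, -0.0]
contact_force: [0.0, -0.8, -4.8]
width: 0.0297
finger_force: 29.9
```

Call:
move_arm:
  claw: [0, 0, 0, 0]
  slide:
    - [0, 0, 1]
    - [0, 0, 2]
    - [0, 0, 3]
    - [0, 0, 3]
  turn: [0, 0, 0, 0]

```text
clock: 9.25
eef_pos: [0.4999, 0.0127, 0.1925]
eef_rot: [-0.052, 0.999, 0.0, -0.0]
contact_force: [-0.4, -0.8, -4.3]
width: 0.03
finger_force: 29.9
```

Call:
move_arm:
  claw: [0, 0, 0]
  slide:
    - [0, 0, 1]
    - [0, 0, 2]
    - [0, 0, 2]
  turn: [0, 0, 0]

```text
clock: 9.55
eef_pos: [0.4999, 0.0127, 0.1906]
eef_rot: [-0.052, 0.999, 0.0, -0.0]
contact_force: [-0.9, -1.1, -4.4]
width: 0.03
finger_force: 29.9
```

Call:
move_arm:
  claw: [0, 0, 0]
  slide:
    - [0, 0, 1]
    - [0, 0, 2]
    - [0, 0, 2]
  turn: [0, 0, 0]

```text
clock: 9.85
eef_pos: [0.4999, 0.0127, 0.1885]
eef_rot: [-0.052, 0.999, 0.0, -0.0]
contact_force: [-0.6, -0.2, -4.2]
width: 0.0297
finger_force: 29.9
```

The socket is already about 9 mm over the square with no resistance, so the angle fits. I continue gently to the shoulder.

Call:
move_arm:
  claw: [0, 0, 0, 0, 0, 0]
  slide:
    - [0, 0, 1]
    - [0, 0, 2]
    - [0, 0, 3]
    - [0, 0, 4]
    - [0, 0, 5]
    - [0, 0, 5]
  turn: [0, 0, 0, 0, 0, 0]

```text
clock: 10.45
eef_pos: [0.4999, 0.0127, 0.1835]
eef_rot: [-0.052, 0.999, 0.0, -0.0]
contact_force: [-0.4, 0.0, -3.6]
width: 0.0299
finger_force: 29.9
```

Call:
move_arm:
  claw: [0, 0, 0, 0, 0, 0]
  slide:
    - [0, 0, 1]
    - [0, 0, 2]
    - [0, 0, 3]
    - [0, 0, 3.5]
    - [0, 0, 4]
    - [0, 0, 4]
  turn: [0, 0, 0, 0, 0, 0]

```text
clock: 11.05
eef_pos: [0.5, 0.0127, 0.1796]
eef_rot: [-0.052, 0.999, 0.0, -0.0]
contact_force: [0.3, 0.2, -5.3]
width: 0.0298
finger_force: 29.9
```

Call:
move_arm:
  claw: [0, 0, 0]
  slide:
    - [0, 0, 0.5]
    - [0, 0, 1]
    - [0, 0, 1]
  turn: [0, 0, 0]

```text
clock: 11.35
eef_pos: [0.5001, 0.0127, 0.1789]
eef_rot: [-0.052, 0.999, -0.0, 0.0]
contact_force: [-0.7, -0.1, -2.1]
width: 0.0299
finger_force: 29.9
```

Call:
move_arm:
  claw: [0, 0, 0]
  slide:
    - [0, 0, 0.5]
    - [0, 0, 1]
    - [0, 0, 1]
  turn: [0, 0, 0]

```text
clock: 11.65
eef_pos: [0.5003, 0.0127, 0.1788]
eef_rot: [-0.052, 0.999, -0.0, 0.0]
contact_force: [-4.7, 1.3, 6.2]
width: 0.0299
finger_force: 29.9
```

Firm stop at TCP z 0.179, so the crank's underside is at about 0.1715: fully home (0.190 − 0.018). Now I open, rise and go over the handle.

Call:
move_arm:
  claw: [0, 0.3, 0.7, 1, 1, 1]
  slide:
    - [0, 0, -1.2]
    - [0, 0, -1.2]
    - [0, 0, -1.2]
    - [0, 0, -1.2]
    - [0, 0, -1.2]
    - [0, 0, -1.2]
  turn: [0, 0, 0, 0, 0, 0]

```text
clock: 12.25
eef_pos: [0.5002, 0.0127, 0.1791]
eef_rot: [-0.052, 0.999, -0.0, 0.0]
contact_force: [-0.6, -0.1, -0.1]
width: 0.0599
finger_force: 0.0
```

Call:
move_arm:
  claw: [1, 1, 1, 1, 1, 1, 1, 1]
  slide:
    - [0, 0, -20]
    - [0, 0, -50]
    - [0, 0, -90]
    - [0, 0, -120]
    - [0, 0, -150]
    - [0, 0, -170]
    - [0, 0, -170]
    - [0, 0, -170]
  turn: [0, 0, 0, 0, 0, 0, 0, 0]

```text
clock: 13.05
eef_pos: [0.4999, 0.0128, 0.3483]
eef_rot: [-0.052, 0.999, 0.0, -0.0]
contact_force: [0.0, 0.6, -0.7]
width: 0.088
finger_force: 0.0
```

```bash
python3 - <<'E'
from h import *
s,T,P,p=held('pics/w4.png'); print(s['eef_pos'],np.degrees(np.arctan2(*R.from_quat(s['eef_rot']).as_matrix()[1::-1,1])))
near=np.hypot(P[...,0]-.5,P[...,1]-.013)<.085
for lo,hi in [(.174,.188),(.198,.212),(.222,.25)]:
    m=(P[...,2]>lo)&(P[...,2]<hi)&near
    if m.sum()>20:
        q=P[m]; cen,wh,a=cv2.minAreaRect(q[:,:2].astype(np.float32)*1000); v,u=np.where(m); print(lo,m.sum(),np.median(q,0).round(4),np.round(cen,1),np.round(wh,1),round(a,1),u.mean(),v.mean())
E
```

```text
[0.49993236 0.01275025 0.3483314 ] 95.93476493174762
0.174 416 [0.5302 0.0155 0.1813] [517.9  14.8] [66.3 29.5] 6.4 260.3894230769231 194.88942307692307
0.198 948 [0.5005 0.0136 0.2054] [517.9  14.9] [65.7 29.4] 6.2 260.5643459915612 182.1529535864979
0.222 401 [0.5474 0.0181 0.2325] [549.8  18.4] [20.1 20.1] 82.4 260.8653366583541 234.95760598503742
```

View pics/w4.png

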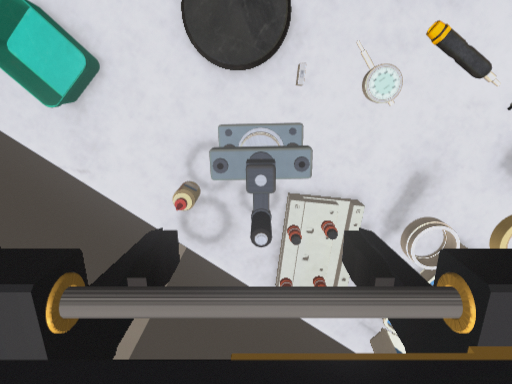

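The crank is seated on the screw: hub at (261,178), handle at (261,237), yaw 6.2°. The measured handle (0.5498, 0.0184) is 50 mm from the axis. Next I grasp the handle sleeve.

```bash
python3 - <<'E'
from h import *
go(.5498,.0184,.1965)
E
```

```text
slide [-50.8   0.3 150.9] turn 0 cury 95.93 j6 -1.89 t 13.1 F [ 0.14 -0.83 -0.19]
```

Call:
move_arm:
  claw: [1, 1, 1, 1, 1, 1, 1, 1]
  slide:
    - [-35, 0, 0]
    - [-50, 0, 25]
    - [-50, 0, 60]
    - [-50, 0, 95]
    - [-50, 0, 125]
    - [-50, 0, 143]
    - [-50, 0, 151]
    - [-50, 0, 151]
  turn: [0, 0, 0, 0, 0, 0, 0, 0]

```text
clock: 13.9
eef_pos: [0.5483, 0.0181, 0.1956]
eef_rot: [-0.052, 0.999, 0.001, -0.002]
contact_force: [0.8, -0.0, 1.1]
width: 0.088
finger_force: 0.0
```

Call:
move_arm:
  claw: [0.5, 0.2, 0, 0, 0, 0, 0, 0]
  slide:
    - [0, 0, 0]
    - [0, 0, 0]
    - [0, 0, 0]
    - [0, 0, 0]
    - [0, 0, 0]
    - [0, 0, 0]
    - [0, 0, 0]
    - [0, 0, 0]
  turn: [0, 0, 0, 0, 0, 0, 0, 0]

```text
clock: 14.7
eef_pos: [0.5497, 0.0179, 0.1979]
eef_rot: [-0.052, 0.999, 0.0, -0.0]
contact_force: [0.7, -0.0, 0.1]
width: 0.0266
finger_force: 0.0
```

```bash
cat >> h.py <<'E'
C=np.array([.5001,.0130])
def wind():
    s=bot.read_state(); r=s['eef_pos'][:2]-C; F=s['contact_force']; rad=np.hypot(*r); a=np.arctan2(r[1],r[0])
    t=np.array([np.sin(a),-np.cos(a)]) # clockwise tangent
    print('angle',np.degrees(a).round(1),'rad',(rad*1000).round(1),'z',s['eef_pos'][2].round(4),'back',(-F[:2]@t).round(1),'radial',(F[:2]@r/rad).round(1),'Fz',F[2].round(1),'t',s['clock'],'w',s['width'].round(4),'j',s['joint_pos'].round(2))
def rows(a0,a1,n,z1=None):
    """slides in tool frame from present pose to handle angles clockwise, world degrees"""
    s=bot.read_state(); M=R.from_quat(s['eef_rot']).as_matrix(); o=[]
    for k in range(1,n+1):
        th=a0-(a0-a1)*k/n; t=np.radians(th); w=np.array([C[0]+.05*np.cos(t),C[1]+.05*np.sin(t),s['eef_pos'][2]-.016*(a0-th)/360])
        o.append((M.T@(w-s['eef_pos'])*1000).round(1).tolist())
    print(o)
E
python3 - <<'E'
from h import *
wind(); rows(6.2,6.2-160,8)
E
```

```text
Traceback (most recent call last):
  File "h.py", line 32, in wind
    print('angle',np.degrees(a).round(1),'rad',(rad*1000).round(1),'z',s['eef_pos'][2].round(4),'back',(-F[:2]@t).round(1),'radial',(F[:2]@r/rad).round(1),'Fz',F[2].round(1),'t',s['clock'],'w',s['width'].round(4),'j',s['joint_pos'].round(2))
                                                                                                                                                                                                 ^^^^^^^^^^^^^^^^
AttributeError: 'float' object has no attribute 'round'
```

Call:
move_arm:
  claw: [0, 0, 0]
  slide:
    - [0, 0, 0]
    - [0, 0, 0]
    - [0, 0, 0]
  turn: [0, 0, 0]

```text
clock: 15.0
eef_pos: [0.5497, 0.0179, 0.1979]
eef_rot: [-0.052, 0.999, 0.0, -0.0]
contact_force: [0.6, 0.4, 0.5]
width: 0.02
finger_force: 30.0
```

```bash
sed -i "s/s\['width'\].round(4)/round(s['width'],4)/" h.py; python3 - <<'E'
from h import *
wind(); rows(6.2,6.2-160,8)
E
```

```text
angle 5.7 rad 49.9 z 0.1979 back 0.4 radial 0.6 Fz 0.5 t 15.0 w 0.02 j [-0.18  0.17  1.71  0.    1.27 -1.86]
[[2.8, -16.7, 0.9], [11.4, -31.7, 1.8], [24.7, -43.0, 2.7], [41.0, -49.0, 3.6], [58.3, -49.1, 4.4], [74.7, -43.2, 5.3], [88.0, -32.1, 6.2], [96.8, -17.1, 7.1]]
```

Call:
move_arm:
  claw: [0, 0, 0, 0, 0, 0, 0, 0]
  slide:
    - [2.8, -16.7, 0.9]
    - [11.4, -31.7, 1.8]
    - [24.7, -43.0, 2.7]
    - [41.0, -49.0, 3.6]
    - [58.3, -49.1, 4.4]
    - [74.7, -43.2, 5.3]
    - [88.0, -32.1, 6.2]
    - [96.8, -17.1, 7.1]
  turn: [0, 0, 0, 0, 0, 0, 0, 0]

```text
clock: 15.8
eef_pos: [0.4549, -0.0107, 0.1914]
eef_rot: [-0.051, 0.999, -0.002, 0.001]
contact_force: [3.3, -3.1, -0.5]
width: 0.0197
finger_force: 30.0
```

```bash
python3 - <<'E'
from h import *
wind(); rows(-153.8,-153.8-160,8)
E
```

```text
angle -152.3 rad 51.0 z 0.1914 back 4.3 radial -1.4 Fz -0.5 t 15.8 w 0.0197 j [-0.28 -0.05  1.95 -0.    1.24 -1.96]
[[2.6, 18.7, 0.8], [-0.3, 35.8, 1.7], [-8.9, 50.9, 2.5], [-22.1, 62.2, 3.4], [-38.4, 68.2, 4.3], [-55.8, 68.3, 5.2], [-72.1, 62.5, 6.1], [-85.5, 51.4, 7.1]]
```

Call:
move_arm:
  claw: [0, 0, 0, 0, 0, 0, 0, 0]
  slide:
    - [3, 17.1, 0.9]
    - [0, 34.2, 1.8]
    - [-8.7, 49.2, 2.7]
    - [-22, 60.4, 3.6]
    - [-38.3, 66.3, 4.4]
    - [-55.7, 66.3, 5.3]
    - [-72, 60.4, 6.2]
    - [-85.3, 49.2, 7.1]
  turn: [0, 0, 0, 0, 0, 0, 0, 0]

```text
clock: 16.6
eef_pos: [0.5345, 0.0495, 0.1838]
eef_rot: [-0.053, 0.999, 0.0, -0.001]
contact_force: [-4.4, 2.2, 3.7]
width: 0.0195
finger_force: 30.0
```

```bash
cat >> h.py <<'E'
def ideal(w0,w1,n):
    f=lambda w:np.array([-50*np.cos(np.radians(w)),-50*np.sin(np.radians(w)),16*w/360])
    print([(f(w)-f(w0)).round(1).tolist() for w in np.linspace(w0,w1,n+1)[1:]])
E
python3 - <<'E'
from h import *
wind(); ideal(320,480,8); ideal(480,540,4)
for w in range(540,900,20): ideal(w,w+20,2)
E
```

```text
angle 46.8 rad 50.1 z 0.1838 back 4.7 radial -1.5 Fz 3.7 t 16.6 w 0.0195 j [-0.13  0.15  1.75  0.    1.24 -1.81]
[[-8.7, -15.0, 0.9], [-11.7, -32.1, 1.8], [-8.7, -49.2, 2.7], [-0.0, -64.3, 3.6], [13.3, -75.4, 4.4], [29.6, -81.4, 5.3], [47.0, -81.4, 6.2], [63.3, -75.4, 7.1]]
[[10.4, 7.9, 0.7], [18.3, 18.3, 1.3], [23.3, 30.4, 2.0], [25.0, 43.3, 2.7]]
[[-0.8, 8.7, 0.4], [-3.0, 17.1, 0.9]]
[[-3.7, 7.9, 0.4], [-8.7, 15.0, 0.9]]
[[-6.2, 6.2, 0.4], [-13.3, 11.2, 0.9]]
[[-7.9, 3.7, 0.4], [-16.3, 5.9, 0.9]]
[[-8.7, 0.8, 0.4], [-17.4, 0.0, 0.9]]
[[-8.4, -2.3, 0.4], [-16.3, -5.9, 0.9]]
[[-7.1, -5.0, 0.4], [-13.3, -11.2, 0.9]]
[[-5.0, -7.1, 0.4], [-8.7, -15.0, 0.9]]
[[-2.3, -8.4, 0.4], [-3.0, -17.1, 0.9]]
[[0.8, -8.7, 0.4], [3.0, -17.1, 0.9]]
[[3.7, -7.9, 0.4], [8.7, -15.0, 0.9]]
[[6.2, -6.2, 0.4], [13.3, -11.2, 0.9]]
[[7.9, -3.7, 0.4], [16.3, -5.9, 0.9]]
[[8.7, -0.8, 0.4], [17.4, -0.0, 0.9]]
[[8.4, 2.3, 0.4], [16.3, 5.9, 0.9]]
[[7.1, 5.0, 0.4], [13.3, 11.2, 0.9]]
[[5.0, 7.1, 0.4], [8.7, 15.0, 0.9]]
[[2.3, 8.4, 0.4], [3.0, 17.1, 0.9]]
```

Call:
move_arm:
  claw: [0, 0, 0, 0, 0, 0, 0, 0]
  slide:
    - [-8.7, -15.0, 0.9]
    - [-11.7, -32.1, 1.8]
    - [-8.7, -49.2, 2.7]
    - [0, -64.3, 3.6]
    - [13.3, -75.4, 4.4]
    - [29.6, -81.4, 5.3]
    - [47.0, -81.4, 6.2]
    - [63.3, -75.4, 7.1]
  turn: [0, 0, 0, 0, 0, 0, 0, 0]

```text
clock: 17.4
eef_pos: [0.4805, -0.0343, 0.1771]
eef_rot: [-0.051, 0.999, -0.0, 0.002]
contact_force: [7.4, 5.0, -0.8]
width: 0.02
finger_force: 30.0
```

Call:
move_arm:
  claw: [0, 0, 0, 0]
  slide:
    - [10.4, 7.9, 0.7]
    - [18.3, 18.3, 1.3]
    - [23.3, 30.4, 2.0]
    - [25.0, 43.3, 2.7]
  turn: [0, 0, 0, 0]

```text
clock: 17.8
eef_pos: [0.4495, 0.0065, 0.1742]
eef_rot: [-0.051, 0.999, -0.001, -0.001]
contact_force: [-0.6, -5.0, 4.0]
width: 0.02
finger_force: 30.0
```

```bash
python3 - <<'E'
from h import *
wind(); 
for i in range(4): cams.snapshot('top')
wind(); ideal(540,600,4)
E
```

```text
angle -172.7 rad 51.0 z 0.1742 back 4.8 radial 1.3 Fz 4.0 t 17.8 w 0.02 j [-0.25 -0.03  1.97 -0.    1.2  -1.92]
angle -173.8 rad 50.9 z 0.174 back 0.7 radial 4.4 Fz 6.9 t 18.0 w 0.0203 j [-0.25 -0.03  1.97 -0.    1.2  -1.92]
[[-1.7, 12.9, 0.7], [-6.7, 25.0, 1.3], [-14.6, 35.4, 2.0], [-25.0, 43.3, 2.7]]
```

Call:
move_arm:
  claw: [0, 0, 0, 0, 0, 0]
  slide:
    - [-1.7, 12.9, 0.7]
    - [-6.7, 25.0, 1.3]
    - [-14.6, 35.4, 2.0]
    - [-25.0, 43.3, 2.7]
    - [-25.0, 43.3, 2.7]
    - [-25.0, 43.3, 2.7]
  turn: [0, 0, 0, 0, 0, 0]

```text
clock: 18.6
eef_pos: [0.4707, 0.0538, 0.1714]
eef_rot: [-0.052, 0.999, 0.0, -0.001]
contact_force: [-2.3, 3.2, 7.8]
width: 0.0201
finger_force: 30.1
```

```bash
python3 - <<'E'
from h import *
wind(); ideal(600,640,3); ideal(640,680,3); ideal(680,720,3); ideal(720,760,3);  ideal(760,800,3)
E
```

```text
angle 125.8 rad 50.3 z 0.1714 back -0.0 radial 3.9 Fz 7.8 t 18.6 w 0.0201 j [-0.14  0.03  1.92  0.    1.2  -1.81]
[[-10.7, 4.6, 0.6], [-22.1, 6.6, 1.2], [-33.7, 5.9, 1.8]]
[[-11.1, -3.3, 0.6], [-21.2, -9.1, 1.2], [-29.6, -17.1, 1.8]]
[[-6.4, -9.7, 0.6], [-10.4, -20.6, 1.2], [-11.7, -32.1, 1.8]]
[[1.3, -11.5, 0.6], [5.3, -22.4, 1.2], [11.7, -32.1, 1.8]]
[[8.4, -8.0, 0.6], [18.5, -13.8, 1.2], [29.6, -17.1, 1.8]]
```

Call:
move_arm:
  claw: [0, 0, 0, 0, 0]
  slide:
    - [-10.7, 4.6, 0.5]
    - [-22.1, 6.6, 1.0]
    - [-33.7, 5.9, 1.6]
    - [-33.7, 5.9, 1.6]
    - [-33.7, 5.9, 1.6]
  turn: [0, 0, 0, 0, 0]

```text
clock: 19.1
eef_pos: [0.504, 0.0628, 0.1698]
eef_rot: [-0.052, 0.999, 0.0, -0.0]
contact_force: [-0.3, 2.7, 4.4]
width: 0.0201
finger_force: 30.1
```

```bash
python3 - <<'E'
from h import *
wind()
E
```

```text
angle 85.5 rad 49.9 z 0.1698 back 0.5 radial 2.6 Fz 4.4 t 19.1 w 0.0201 j [-0.11  0.11  1.84  0.    1.2  -1.79]
```

Call:
move_arm:
  claw: [0, 0, 0, 0, 0]
  slide:
    - [-11.1, -3.3, 0.5]
    - [-21.2, -9.1, 1.1]
    - [-29.6, -17.1, 1.7]
    - [-29.6, -17.1, 1.7]
    - [-29.6, -17.1, 1.7]
  turn: [0, 0, 0, 0, 0]

```text
clock: 19.6
eef_pos: [0.535, 0.0485, 0.1679]
eef_rot: [-0.052, 0.999, -0.0, -0.0]
contact_force: [0.9, 0.1, 3.1]
width: 0.02
finger_force: 30.0
```

```bash
python3 - <<'E'
from h import *
wind()
E
```

```text
angle 45.5 rad 49.8 z 0.1679 back -0.6 radial 0.7 Fz 3.1 t 19.6 w 0.02 j [-0.13  0.17  1.77 -0.    1.2  -1.8 ]
```

At 680° of winding there is still no load. I continue in 40° steps with holds.

Call:
move_arm:
  claw: [0, 0, 0, 0, 0, 0]
  slide:
    - [-6.4, -9.7, 0.6]
    - [-10.4, -20.6, 1.2]
    - [-11.7, -32.1, 1.8]
    - [-11.7, -32.1, 1.8]
    - [-11.7, -32.1, 1.8]
    - [-11.7, -32.1, 1.8]
  turn: [0, 0, 0, 0, 0, 0]

```text
clock: 20.2
eef_pos: [0.5499, 0.0174, 0.166]
eef_rot: [-0.052, 0.999, -0.001, -0.0]
contact_force: [-1.0, -0.7, 2.1]
width: 0.0201
finger_force: 30.0
```

```bash
python3 - <<'E'
from h import *
wind()
E
```

```text
angle 5.0 rad 50.0 z 0.166 back -0.6 radial -1.0 Fz 2.1 t 20.2 w 0.0201 j [-0.18  0.2   1.74 -0.    1.2  -1.86]
```

Call:
move_arm:
  claw: [0, 0, 0, 0, 0, 0]
  slide:
    - [1.3, -11.5, 0.6]
    - [5.3, -22.4, 1.2]
    - [11.7, -32.1, 1.8]
    - [11.7, -32.1, 1.8]
    - [11.7, -32.1, 1.8]
    - [11.7, -32.1, 1.8]
  turn: [0, 0, 0, 0, 0, 0]

```text
clock: 20.8
eef_pos: [0.5418, -0.0149, 0.1645]
eef_rot: [-0.052, 0.999, 0.0, 0.0]
contact_force: [0.1, 4.3, 3.8]
width: 0.0201
finger_force: 30.1
```

```bash
python3 - <<'E'
from h import *
wind()
for w in range(760,920,20): print(w); ideal(w,w+20,2)
E
```

```text
angle -33.8 rad 50.2 z 0.1645 back 3.6 radial -2.3 Fz 3.8 t 20.8 w 0.0201 j [-0.25  0.19  1.76  0.    1.2  -1.92]
760
[[6.2, -6.2, 0.4], [13.3, -11.2, 0.9]]
780
[[7.9, -3.7, 0.4], [16.3, -5.9, 0.9]]
800
[[8.7, -0.8, 0.4], [17.4, -0.0, 0.9]]
820
[[8.4, 2.3, 0.4], [16.3, 5.9, 0.9]]
840
[[7.1, 5.0, 0.4], [13.3, 11.2, 0.9]]
860
[[5.0, 7.1, 0.4], [8.7, 15.0, 0.9]]
880
[[2.3, 8.4, 0.4], [3.0, 17.1, 0.9]]
900
[[-0.8, 8.7, 0.4], [-3.0, 17.1, 0.9]]
```

Load has begun. I let it settle and average the held-still force.

Call:
move_arm:
  claw: [0, 0, 0, 0]
  slide:
    - [0, 0, 0]
    - [0, 0, 0]
    - [0, 0, 0]
    - [0, 0, 0]
  turn: [0, 0, 0, 0]

```text
clock: 21.2
eef_pos: [0.5418, -0.015, 0.1645]
eef_rot: [-0.052, 0.999, 0.0, 0.0]
contact_force: [0.7, 4.5, 6.1]
width: 0.0197
finger_force: 30.1
```

```bash
python3 - <<'E'
from h import *
for i in range(5): wind(); cams.snapshot('top')
E
```

```text
angle -33.9 rad 50.3 z 0.1645 back 4.2 radial -1.9 Fz 6.1 t 21.2 w 0.0197 j [-0.25  0.19  1.76  0.    1.2  -1.92]
angle -33.9 rad 50.3 z 0.1644 back 2.9 radial -2.8 Fz 4.9 t 21.25 w 0.0201 j [-0.25  0.19  1.76  0.    1.2  -1.92]
angle -33.9 rad 50.3 z 0.1645 back 2.8 radial -1.6 Fz 4.8 t 21.3 w 0.0203 j [-0.25  0.19  1.76  0.    1.2  -1.92]
angle -33.9 rad 50.2 z 0.1645 back 2.8 radial -1.8 Fz 5.3 t 21.35 w 0.0199 j [-0.25  0.19  1.76  0.    1.2  -1.92]
angle -33.9 rad 50.3 z 0.1645 back 3.6 radial -1.7 Fz 5.8 t 21.4 w 0.0203 j [-0.25  0.19  1.76  0.    1.2  -1.92]
```

Call:
move_arm:
  claw: [0, 0, 0, 0, 0, 0, 0, 0]
  slide:
    - [3, -3.2, 0.2]
    - [6.2, -6.2, 0.3]
    - [9.6, -8.8, 0.5]
    - [13.3, -11.2, 0.6]
    - [13.3, -11.2, 0.6]
    - [13.3, -11.2, 0.6]
    - [13.3, -11.2, 0.6]
    - [13.3, -11.2, 0.6]
  turn: [0, 0, 0, 0, 0, 0, 0, 0]

```text
clock: 22.25
eef_pos: [0.5305, -0.0271, 0.1641]
eef_rot: [-0.052, 0.999, 0.0, 0.001]
contact_force: [3.9, 7.1, 4.4]
width: 0.0201
finger_force: 30.1
```

```bash
python3 - <<'E'
from h import *
for i in range(6): wind(); cams.snapshot('top')
E
```

```text
angle -52.8 rad 50.3 z 0.1641 back 7.4 radial -3.3 Fz 4.4 t 22.25 w 0.0201 j [-0.28  0.16  1.79  0.    1.19 -1.95]
angle -52.7 rad 50.3 z 0.1641 back 6.6 radial -2.8 Fz 5.1 t 22.3 w 0.0203 j [-0.28  0.16  1.79  0.    1.19 -1.95]
angle -52.7 rad 50.3 z 0.1641 back 6.3 radial -2.7 Fz 3.6 t 22.35 w 0.0203 j [-0.28  0.16  1.79  0.    1.19 -1.95]
angle -52.7 rad 50.3 z 0.1641 back 6.6 radial -3.2 Fz 4.0 t 22.4 w 0.0199 j [-0.28  0.16  1.79  0.    1.19 -1.95]
angle -52.7 rad 50.3 z 0.1641 back 6.5 radial -4.1 Fz 4.0 t 22.45 w 0.02 j [-0.28  0.16  1.79  0.    1.19 -1.95]
angle -52.7 rad 50.3 z 0.1641 back 6.5 radial -4.1 Fz 4.5 t 22.5 w 0.0199 j [-0.28  0.16  1.79  0.    1.19 -1.95]
```

Held still, the handle pushes back about 6.5 N, within the 4–7 N band and with clear growth, so the clamp is firm. I ease the push off, open only a little (the hub is close to one finger), and rise straight up.

Call:
move_arm:
  claw: [0, 0, 0.3, 0.3, 0.3, 0.3]
  slide:
    - [-0.5, 0.2, -0.3]
    - [-0.9, 0.4, -0.5]
    - [-0.9, 0.4, -0.5]
    - [-0.9, 0.4, -0.5]
    - [-0.9, 0.4, -0.5]
    - [-0.9, 0.4, -0.5]
  turn: [0, 0, 0, 0, 0, 0]

```text
clock: 23.15
eef_pos: [0.5301, -0.0276, 0.1638]
eef_rot: [-0.052, 0.999, -0.0, -0.0]
contact_force: [-0.2, -0.7, -0.7]
width: 0.0264
finger_force: 0.0
```

Call:
move_arm:
  claw: [0.3, 0.3, 0.3, 0.3, 0.3, 0.3, 0.6, 1]
  slide:
    - [0, 0, -4]
    - [0, 0, -12]
    - [0, 0, -25]
    - [0, 0, -45]
    - [0, 0, -75]
    - [0, 0, -110]
    - [0, 0, -150]
    - [0, 0, -180]
  turn: [0, 0, 0, 0, 0, 0, 0, 0]

```text
clock: 23.95
eef_pos: [0.5308, -0.0273, 0.3484]
eef_rot: [-0.052, 0.999, -0.001, 0.002]
contact_force: [-0.1, -0.4, 0.4]
width: 0.04
finger_force: 0.0
```

```bash
python3 - <<'E'
from h import *
s,T,P,p=held('pics/w5.png'); print(s['eef_pos'],s['contact_force'])
near=np.hypot(P[...,0]-.5,P[...,1]-.013)<.085
z=P[near][:,2]; 
for lo,hi in [(.165,.180),(.19,.22)]:
    m=(P[...,2]>lo)&(P[...,2]<hi)&near
    if m.sum()>20:
        q=P[m]; print(lo,m.sum(),np.median(q,0).round(4),cv2.minAreaRect(q[:,:2].astype(np.float32)*1000))
E
```

```text
[ 0.53079959 -0.02730689  0.34844459] [-0.10843677 -0.41694938  0.42613132]
0.165 801 [0.5    0.0114 0.172 ] ((512.8024291992188, -2.3615684509277344), (29.94978904724121, 69.6097640991211), 40.025142669677734)
0.19 336 [ 0.5308 -0.0261  0.199 ] ((532.1671752929688, -25.969707489013672), (19.65802001953125, 20.358373641967773), 52.07102966308594)
```

View pics/w5.png

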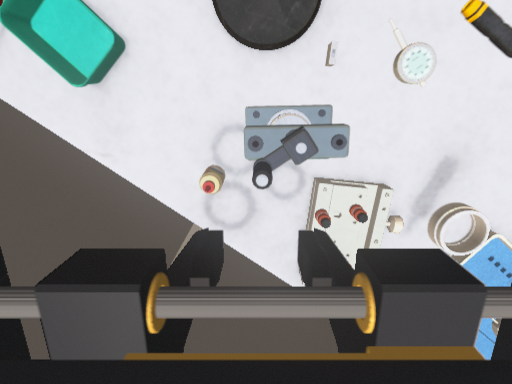

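The view shows the crank still on the screw: hub (301,147), handle (262,178). Its hub top has sunk 33 mm, as the winding implies, the bystanders are undisturbed and the gripper is clear. I hand in.

```bash
python3 -c "
from workcell import bot
print(bot.sign_off())"
```

```text
the job is handed in; nothing more can be done
None
```

The job is handed in at about 24 s: the crank is fully home on the screw and wound about 2.15 turns, the handle pushed back about 6.5 N held still (firm-clamp band 4–7 N), and the gripper is clear with nothing else touched.

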